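Clamp a sensor in its nest with the thumb wedge

TASK

Push the aluminium bar of the clamp fixture along until it holds the white sensor snugly against the dark anvil at the end. Then slide the orange thumb wedge along its ramp, towards the anvil, until it jams the bar fast with a firm thumb push (about 15 N), without forcing anything. Let go, and leave the other things on the bench alone.

Things in the scene. Friction and masses are not known exactly. Their poses are not given: they have to be found in the camera images.
- fixture: Fixed clamp fixture: grey base plate 12 mm thick, from x = -200 to 170 mm and y = -90 to 55 mm, blue guides up to 41 mm above the bench. Its x axis runs along the bar towards the anvil, z up; origin on the bench surface. The bar lies along y = 0 between a spring-backed brass strip on its +y side and the wedge on its -y side. Place and yaw vary.
- anvil_face (a point): Centre of the face of the dark steel anvil (80 mm wide, top 60 mm above the bench) against which the sensor is pressed, 135 mm along the fixture's x, 35 mm above the bench; same axes as the fixture.
- sensor_mid (a point): Centre of the white sensor body, 45 x 45 x 50 mm with a 36 mm aluminium lens ring 8 mm high on top; 160 g, loose, standing on the base plate between low cheeks, a few mm short of the anvil; not to be squeezed over 35 N. Axes as the fixture. When it is home its centre is 22.5 mm before the anvil face.
- jaw_face (a point): Centre of the front end of the sliding bar, which presses the sensor; same axes as the bar. When all is home it is 45 mm before the anvil face. The bar is loose aluminium, 210 x 30 x 20 mm, about 200 g, captive under the guides' lips with 1 to 8 mm of side play; it starts 20 to 55 mm short of the sensor and slides with 1 to 2 N.
- bar_tab (a point): Centre of the upper part of the bar's black upright tab, which is 12 mm along the bar, 30 mm across it and 26 mm high (49 to 75 mm above the bench; below it a 12 x 10 mm stem down to the bar). The point is 62 mm above the bench. 203 mm behind the jaw face. Push it along the fixture's +x.
- wedge: Orange thumb wedge, 60 x 20 mm high, captive on a fixed blue ramp beside the bar. Origin in the middle of the face that meets the bar, 13.5 mm above the bench; axes as the fixture. It moves only in a straight line: 0.981 along the fixture's +x and 0.196 along its +y (towards anvil and bar). It slides freely with about 5 N until it meets the bar.
- wedge_tab (a point): Centre of the wedge's upright thumb tab: 12 mm along the fixture's x, 26 mm across, from 33 to 75 mm above the bench; the point is 55.5 mm above the bench, 15 mm along x and -13 mm along y from the wedge's origin. A push of 13 to 20 N on it along the wedge's travel jams the bar properly; more than 25 N damages it.
- ramp_end (a point): A fixed point at the anvil end of the ramp, on top of it; axes as the fixture. After 5 to 60 mm of travel the wedge presses the bar sideways onto the brass strip and the push rises by some 2 to 4 N per mm. Where it jams differs by about 35 mm and cannot be read from poses: feel for it. Jammed, it stays when let go (under 10 N between wedge and bar counts as loose).
- spare_mid (a point): A second, identical white sensor, standing on the bench beside the fixture; not to be moved. Point at its centre, 25 mm up.
- socket: Steel deep socket, 22 mm diameter, 75 mm high, standing on the bench beside the fixture. Origin at its foot. Leave alone.
- screwdriver: Black screwdriver lying on the robot's side of the fixture. Leave alone.
- bottle: Water bottle, 64 mm diameter, 190 mm high; origin at its foot. Leave alone.
- speaker: Round grey loudspeaker, 84 mm diameter, 80 mm high; origin at its foot. Leave alone.
- tape: Roll of masking tape lying flat, 110 mm diameter, 36 mm high. Leave alone.
- bar: The sliding bar itself (see jaw_face); origin at the centre of its underside, 12 mm above the bench, x axis towards the anvil.
Mind the look-alikes: they are no part of the job. Of the things shaped like the bar, the aluminium one is meant.

How it is judged:
On the way, in this order (a step that is already met when the one before it is completed fails the run):
1. the bar holds the sensor against the anvil, the wedge still loose (x of jaw_face in the frame of anvil_face above -0.0475 m and x of sensor_mid in the frame of anvil_face above -0.025 m and angle between sensor_mid's own z axis and vertical below 0.08 rad and contact force between wedge and bar below 2 N), for 0.2 s.
2. the wedge, pushed by the gripper, jams the bar (contact force between wedge and bar above 12 N and contact force between the fingers and wedge above 3 N), for 0.1 s.
At the end, for the whole second after the job is handed in: The sensor stands upright (within 0.08 rad) within 2.5 mm of the anvil, the bar's front end is within 2.5 mm of its home place 45 mm before the anvil, the wedge, let go, still presses the bar with more than 10 N, and the bar is at rest (x of jaw_face in the frame of anvil_face above -0.0475 m and x of sensor_mid in the frame of anvil_face above -0.025 m and angle between sensor_mid's own z axis and vertical below 0.08 rad and contact force between wedge and bar above 10 N and linear speed of bar below 0.005 m/s and distance of fixture from where it was at the start of the episode below 0.002 m); the robot touches nothing.
It fails at once if the wedge is forced: more than 25 N between gripper and wedge (contact force between the fingers and wedge above 25 N).
It fails at once if the sensor is squeezed with more than 35 N (contact force between bar and sensor above 35 N).
It fails at once if a bystander is moved by more than 30 mm (distance of any of spare_mid, socket, screwdriver, bottle, speaker, tape from where it was at the start of the episode above 0.03 m).
It also fails if it takes over 58 s, if anything falls off the work surface, if the arm or the gripper's body presses on something with over 40 N, if the wrist force passes 120 N, or if a joint passes its speed limit or range.

ROBOT

A 7-joint arm with a two-finger parallel gripper is mounted at the origin on the work surface. World frame = base frame: x ahead of the robot, y to its left, z up, the work surface at z = 0. Lengths are in m, angles in rad, forces in N, time in s.
With the tool pointing down it reaches from about 0.4 to 0.85 m from the base axis. Payload 10.4 kg.
Tool frame: the origin (TCP) lies between the finger pads; the fingertips stand 11 mm ahead of it and the grasp point (between the pads) lies 8 mm behind it; z points along the fingers, y is the direction in which the jaws open and shut (so a half turn about z gives the same grasp; the last joint's range is limited). The gripper opens to 87 mm and grips with 3 to 60 N. Pads are 19 mm wide; open, the fingers measure 117 mm over their backs; the gripper's body (75 mm by 190 mm) begins 51 mm behind the grasp point.
Start: joints at [-1.152, 0.332, -0.065, 1.46, 0.022, 1.35, -0.088], TCP at [0.267, 0.565, 0.21] pointing down, gripper open.
Joint ranges: [-2.6, 2.6], [-0.5, 2.12], [-1.47, 1.34], [0.16, 2.42], [-1.27, 4.41], [0.06, 2.06], [-2.6, 2.6]. Speed limits (rad/s): [2.22, 2.22, 2.79, 2.79, 3.14, 3.14, 3.14].

INTERFACE

Orientations are given as a unit quaternion [x, y, z, w].
In Python, from bench import r, eyes gives the robot as it stands.
- The arm moves only by the shell command python3 -m inch 'ROWS' [FORCE]. ROWS is a JSON object of lists of equal length, an entry for each row: "translation": the shift along the world's x, y, z scaled (see below), a list of three; "rot": the turn, a rotation vector about the world's x, y, z scaled (see below), a list of three; "jaw": the finger opening in mm, from 0 to 87. In form: {"translation": [[tx, ty, tz], ...], "rot": [[ax, ay, az], ...], "jaw": [jaw, ...]}. A call has 1 to 20 rows; each row is the pose to reach, as a shift and turn from the pose measured when the call began; what a row does not reach only later rows make up. The controller multiplies each number of a shift by 100 mm and each number of a turn by 60 degrees. A row lasts 1/10 s, in which the tool goes at most 50 mm and 8.59 degrees, less where a joint would pass 70% of its speed; a pose out of reach is approached as far as the arm can. A call with a number of a shift or a turn outside -1 to 1 is refused whole. A call with a gripper value outside its range is refused whole. The fingers move at their own pace and stop on an object; FORCE is the grip in N (left out, the last holds). Time passes only in rows, so rows that repeat a pose let the fingers close. It gives the time, the measured TCP pose, the force and the opening at its end, in the units of the state.
- r.read_state(): the state, without advancing time (a new reading comes with each control period).
- eyes.camera(name): name is "scene" or "side" or "wrist"; returns the picture (384x512x3 uint8, blue, green, red); there is no depth.
- eyes.calibration(name): a dict with "fx", "fy", "cx", "cy" (pixels), "R" (3x3) and "t" (3): a world point X has camera coordinates R X + t; the wrist camera has in their place "hand_eye" (4x4, takes a point from camera to tool coordinates, whose origin is the TCP and whose axes are the flange's). Camera axes: x right, y down, z forward; pixel columns grow to the right and rows downward; lengths in m; the calibration is good to about 2 mm. The wrist camera is an equidistant fisheye: a pixel r from the principal point sees the ray r / f radians off the axis. A picture is of the moment at which its call begins: read the wrist's pose just before it. calibration takes no time and is no camera call.
- r.close_job(): hands the job in, once; it reports no verdict.
The state is a dict: "time": time; "joint_positions": joint angles; "joint_vel": joint speeds; "joint_torque": joint torques, N m; "ee_pos": TCP position; "eef_rot": TCP orientation; "ft_force": force on the tool from outside, world axes, zero at the start; "torque": the same for the moment, N m; "width": finger opening in m.
Only numpy, scipy, OpenCV 4.12 (cv2) and the standard library are available. Lean on these libraries where they do the work, as an engineer would, in place of code of your own. Each camera call takes 0.05 s, during which the arm holds its last target. There are 200 camera calls.

## Working session

There is one attempt and no reset: what is moved stays moved. The work goes in short steps, Python scripts to look and compute and a shell command to move; the robot and the scene stay as the last step left them, time stands still between calls to the robot, and variables do not carry over. Pictures are saved under pics/ and viewed, about 8 in all and at most 12, crops included, and the job is handed in when it is done.

```bash
ls; mkdir -p pics
python3 - <<'E'
from bench import r, eyes
import cv2,numpy as np
s=r.read_state();print({k:np.round(v,3).tolist() for k,v in s.items()})
for n in("scene","side"):
    cv2.imwrite(f"pics/{n}0.png",eyes.camera(n)); print(n,eyes.calibration(n))
cv2.imwrite("pics/both0.png",cv2.resize(np.vstack([cv2.imread("pics/scene0.png"),cv2.imread("pics/side0.png")]),None,fx=.78,fy=.78))
print(eyes.calibration("wrist"))
E
```

```text
pics
{'time': 0.0, 'joint_positions': [-1.152, 0.333, -0.065, 1.461, 0.022, 1.35, -0.088], 'joint_vel': [0.0, -0.002, 0.0, 0.0, 0.0, -0.003, 0.001], 'joint_torque': [-0.0, -62.328, 0.024, -38.988, -0.061, 0.04, 0.0], 'ee_pos': [0.267, 0.565, 0.209], 'eef_rot': [0.219, 0.976, -0.001, -0.0], 'ft_force': [-0.077, 1.031, -0.459], 'torque': [0.017, 0.009, -0.002], 'width': 0.087}
scene {'fx': 425.3424622596603, 'fy': 425.3424622596603, 'cx': 259.2643019778338, 'cy': 189.50489513699745, 'R': array([[ 0.45812964,  0.8888399 , -0.0089926 ],
       [ 0.50662673, -0.26941362, -0.81899063],
       [-0.73037428,  0.37064799, -0.57373642]]), 't': array([-0.25098462, -0.22915619,  1.82659046])}
side {'fx': 402.6794138997469, 'fy': 402.6794138997469, 'cx': 260.3479510318663, 'cy': 196.76377812541685, 'R': array([[ 0.99059939, -0.13676722,  0.00275253],
       [-0.09380625, -0.69380507, -0.71402725],
       [ 0.09956524,  0.70705675, -0.7001125 ]]), 't': array([-0.53923839,  0.12483009,  1.26670967])}
{'fx': 297.3186396354542, 'fy': 297.3186396354542, 'cx': 254.2356490546178, 'cy': 187.0528656204782, 'hand_eye': array([[ 2.83569815e-04, -9.69431375e-01, -2.45362442e-01,
         6.64147331e-02],
       [ 9.99999442e-01,  5.24524225e-04, -9.16687097e-04,
        -7.71937262e-05],
       [ 1.01736378e-03, -2.45362045e-01,  9.69430984e-01,
        -1.74118073e-01],
       [ 0.00000000e+00,  0.00000000e+00,  0.00000000e+00,
         1.00000000e+00]])}
```

Run:
```python
import cv2
for n in("scene","side"):
    cv2.imwrite(f"pics/{n}0b.png",cv2.resize(cv2.imread(f"pics/{n}0.png"),(800,600),interpolation=cv2.INTER_CUBIC))
```

```text
(no output)
```

View pics/scene0b.png

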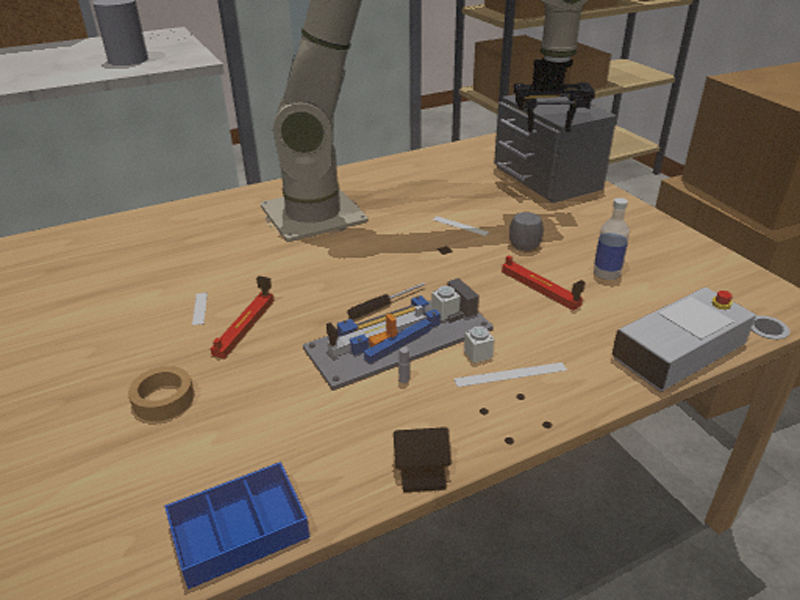

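View pics/side0b.png

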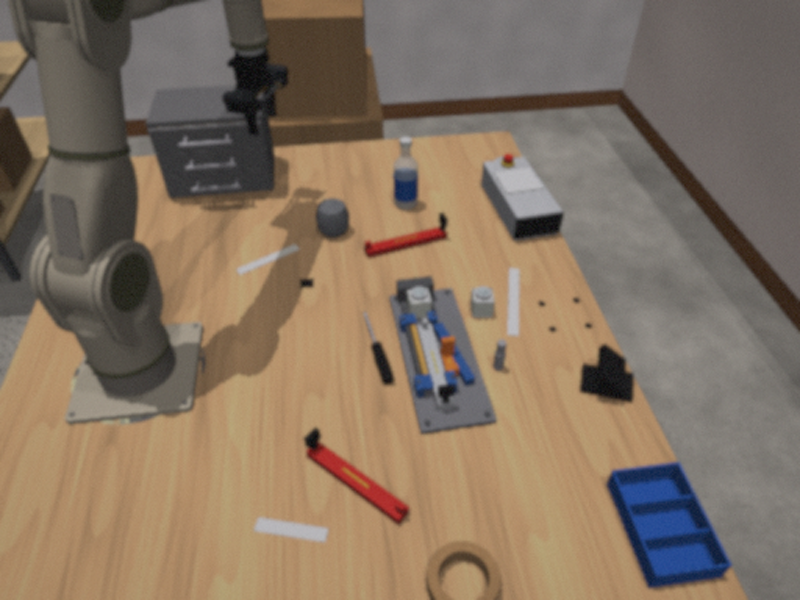

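Scene (800-wide view): fixture around (400,335), aluminium bar in it with its black tab at (333,333); orange wedge at (390,325), sensor at (446,300), anvil at (463,296). The spare sensor is at (479,343) and the socket at (404,365). The red bars at (243,322) and (543,283) are look-alikes. Side: plate corners near (393,290), (453,290), (493,420), (422,430). Next: a rough pose, plus an enlarged crop to confirm.

```bash
cat > h.py <<'E'
import numpy as np, cv2
from bench import r, eyes
from scipy.spatial.transform import Rotation as Rn
def back(n,px,z):
    c=eyes.calibration(n); d=np.array([(px[0]-c['cx'])/c['fx'],(px[1]-c['cy'])/c['fy'],1]); R=np.array(c['R']);o=-R.T@c['t'];d=R.T@d
    return o+d*(z-o[2])/d[2]
def proj(n,X):
    c=eyes.calibration(n); p=np.array(c['R'])@X+c['t']; return np.array([c['fx']*p[0]/p[2]+c['cx'],c['fy']*p[1]/p[2]+c['cy']])
def wproj(X,s):
    c=eyes.calibration('wrist');H=np.array(c['hand_eye']);R=Rn.from_quat(s['eef_rot']).as_matrix()
    p=H[:3,:3].T@(R.T@(np.array(X)-s['ee_pos'])-H[:3,3]);th=np.arctan2(np.hypot(p[0],p[1]),p[2]);ph=np.arctan2(p[1],p[0])
    return np.array([c['fx']*th*np.cos(ph)+c['cx'],c['fy']*th*np.sin(ph)+c['cy']])
def wback(px,z,s):
    c=eyes.calibration('wrist');H=np.array(c['hand_eye']);R=Rn.from_quat(s['eef_rot']).as_matrix()
    u=np.array([px[0]-c['cx'],px[1]-c['cy']])/c['fx'];th=np.hypot(*u);d=np.r_[u/th*np.sin(th),np.cos(th)]
    d=R@H[:3,:3]@d;o=R@H[:3,3]+s['ee_pos'];return o+d*(z-o[2])/d[2]
E
python3 - <<'E'
from h import *
for p in [(393,290),(453,290),(493,420),(422,430)]: print('side',np.round(back('side',np.array(p)*.64,.012),3))
for p in [(305,347),(333,383),(493,325)]: print('scene',np.round(back('scene',np.array(p)*.64,.01),3))
im=cv2.imread('pics/scene0.png')[170:250,185:325];a=cv2.resize(im,None,fx=5.5,fy=5.5,interpolation=cv2.INTER_CUBIC)
cv2.imwrite('pics/c1.png',a)
E
```

```text
side [0.534 0.152 0.012]
side [0.668 0.134 0.012]
side [ 0.675 -0.224  0.012]
side [ 0.541 -0.229  0.012]
scene [ 0.55  -0.227  0.01 ]
scene [ 0.675 -0.218  0.01 ]
scene [0.665 0.146 0.01 ]
```

View pics/c1.png

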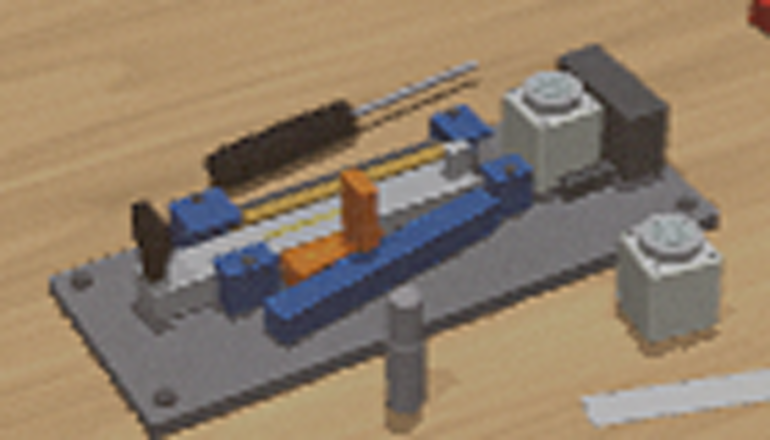

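Crop confirmed: the aluminium bar with the black tab at crop (150,240), orange wedge tab at (360,210), home sensor at (552,130). Next I'll fit the fixture pose and move over it.

```bash
python3 - <<'E'
from h import *
from scipy.optimize import least_squares
o=[]
for cx,cy,p in [(50,280,(-.2,.055)),(150,425,(-.2,-.09)),(718,210,(.17,-.09))]: o.append(('scene',np.array([cx,cy])/5.5+[185,170],p))
for px,p in [((393,290),(.17,.055)),((453,290),(.17,-.09)),((493,420),(-.2,-.09)),((422,430),(-.2,.055))]: o.append(('side',np.array(px)*.64,p))
def W(v,p,z=.012):
    c,s=np.cos(v[2]),np.sin(v[2]);return np.array([v[0]+c*p[0]-s*p[1],v[1]+s*p[0]+c*p[1],z])
f=lambda v:np.concatenate([proj(n,W(v,p))-u for n,u,p in o])
q=least_squares(f,[.6,-.04,1.6],loss='soft_l1');print(q.x,np.round(f(q.x),1))
for n,u in (('tab',(150,205)),('wtab',(358,178))): print(n,back('scene',np.array(u)/5.5+[185,170],.075))
print('bottle',back('side',np.array([405,203])*.64,0),'socket',back('side',np.array([499,368])*.64,0))
E
python3 -m inch '{"translation":[[0.3,-0.3,0.4],[0.5,-0.6,0.8],[0.5,-1,0.8],[0.5,-1,0.8]],"rot":[[0,0,-0.14],[0,0,-0.28],[0,0,-0.4],[0,0,-0.4]],"jaw":[87,0,0,0]}' 10
```

```text
[ 0.58756426 -0.02722576  1.60204771] [-0.7 -1.1 -0.2 -0.1  1.   0.5 -1.5  2.3  0.5 -2.3  3.  -0.4 -0.7  0.2]
tab [ 0.58490537 -0.17870001  0.075     ]
wtab [ 0.61638681 -0.06632537  0.075     ]
bottle [0.60851748 0.49975297 0.        ] socket [ 0.71958226 -0.09382653  0.        ]
time: 0.5
ee_pos: [0.3206, 0.4601, 0.2917]
eef_rot: [0.422, 0.906, 0.001, 0.001]
ft_force: [-0.2, 0.0, 0.4]
width: 0.0705
```

```bash
python3 -m inch '{"translation":[[0.3,-0.4,0],[0.6,-0.8,0],[0.6,-1,0]],"rot":[[0,0,-0.14],[0,0,-0.28],[0,0,-0.4]],"jaw":[0,0,0]}' && python3 -m inch '{"translation":[[0.3,-0.4,0],[0.6,-0.8,0],[0.6,-1,0]],"rot":[[0,0,-0.1],[0,0,-0.2],[0,0,-0.24]],"jaw":[0,0,0]}' && python3 -m inch '{"translation":[[0.3,-0.4,0],[0.6,-0.8,0],[0.6,-1,0]],"rot":[[0,0,0],[0,0,0],[0,0,0]],"jaw":[0,0,0]}' && python3 -m inch '{"translation":[[0.3,-0.4,0],[0.6,-0.8,0],[0.6,-1,0]],"rot":[[0,0,0],[0,0,0],[0,0,0]],"jaw":[0,0,0]}' && python3 -m inch '{"translation":[[0.2,-0.4,-0.1],[0.4,-0.8,-0.2],[0.4,-1,-0.2],[0.4,-1,-0.2]],"rot":[[0,0,0],[0,0,0],[0,0,0],[0,0,0]],"jaw":[0,0,0,0]}'
```

```text
time: 0.8
ee_pos: [0.3838, 0.3562, 0.2913]
eef_rot: [0.606, 0.795, 0.0, 0.002]
ft_force: [0.5, -0.3, 0.1]
width: 0.0467
time: 1.1
ee_pos: [0.4464, 0.252, 0.2908]
eef_rot: [0.704, 0.71, -0.0, 0.002]
ft_force: [-0.3, -0.3, 0.4]
width: 0.023
time: 1.4
ee_pos: [0.5082, 0.1482, 0.2902]
eef_rot: [0.705, 0.709, -0.001, 0.003]
ft_force: [-1.2, 0.6, -0.1]
width: 0.0028
time: 1.7
ee_pos: [0.5696, 0.0448, 0.2893]
eef_rot: [0.706, 0.708, -0.002, 0.003]
ft_force: [-0.3, 1.0, -0.8]
width: 0.0006
time: 2.1
ee_pos: [0.609, -0.0591, 0.2683]
eef_rot: [0.708, 0.706, -0.003, 0.003]
ft_force: [-0.5, 0.1, 0.5]
width: 0.0006
```

Run:
```python
from h import *
s=r.read_state();im=eyes.camera('wrist');cv2.imwrite('pics/w1raw.png',im)
import json;json.dump({k:np.array(s[k]).tolist() for k in('ee_pos','eef_rot')},open('w1.json','w'))
cv2.imwrite('pics/w1.png',cv2.resize(im,(800,600),interpolation=cv2.INTER_CUBIC))
v=[.5876,-.0272,1.602];c,sn=np.cos(v[2]),np.sin(v[2])
for p in [(-.2,.055),(-.2,-.09),(.17,-.09),(.17,.055)]: print(np.round(wproj([v[0]+c*p[0]-sn*p[1],v[1]+sn*p[0]+c*p[1],.012],s)*1.5625))
```

```text
[331. 406.]
[469. 402.]
[465.  31.]
[309.  37.]
```

View pics/w1.png

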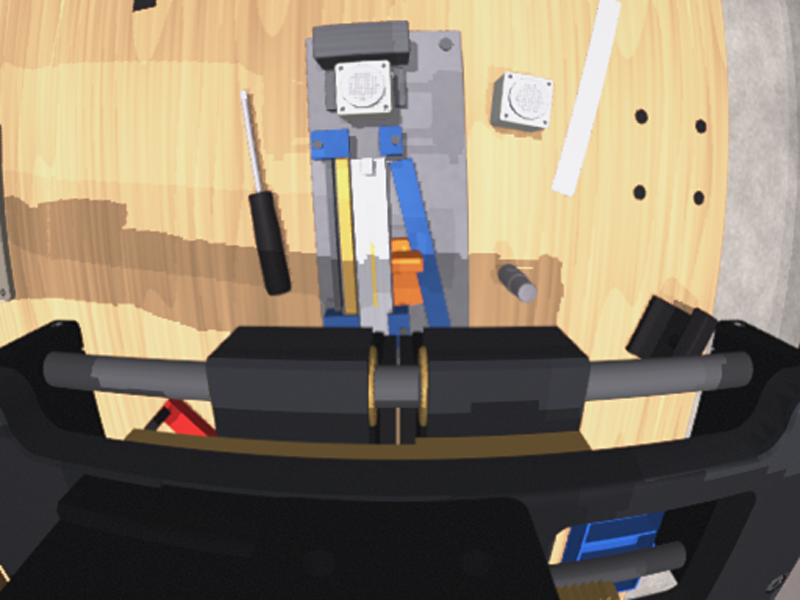

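Run:
```python
from h import *
import json;s={k:np.array(v) for k,v in json.load(open('w1.json')).items()}
v=[.5876,-.0272,1.602];c,sn=np.cos(v[2]),np.sin(v[2]);Rm=np.array([[c,-sn],[sn,c]])
for n,p,z in [('lens',(361,90),.07),('wtab',(407,261),.075),('barfront',(370,158),.032),('anvil near top L',(313,65),.06),('anvil near top R',(409,63),.06),('plateR far',(463,32),.012),('plate R near',(468,325),.012),('plateL far',(306,38),.012),('socket top',(526,292),.075),('barL',(352,250),.032),('barR',(389,250),.032)]:
    X=wback(np.array(p)/1.5625,z,s);print(n,np.round(X,4),'fix mm',np.round(Rm.T@(X[:2]-v[:2])*1000,1))
for n,p in [('bartab pt',(-.152,-.002)),('wtab',(-.05,-.035))]: print(n,Rm@p+v[:2])
```

```text
lens [0.5807 0.0759 0.07  ] fix mm [103.3   3.7]
wtab [ 0.6169 -0.0619  0.075 ] fix mm [-35.6 -28.2]
barfront [0.5854 0.0218 0.032 ] fix mm [49.   0.7]
anvil near top L [0.5403 0.101  0.06  ] fix mm [129.6  43.3]
anvil near top R [0.6189 0.1005 0.06  ] fix mm [126.7 -35.2]
plateR far [0.6702 0.1444 0.012 ] fix mm [168.9 -87.9]
plate R near [ 0.6785 -0.138   0.012 ] fix mm [-113.6  -87.4]
plateL far [0.5245 0.1401 0.012 ] fix mm [169.2  57.8]
socket top [ 0.7169 -0.0879  0.075 ] fix mm [ -64.7 -127.3]
barL [ 0.5684 -0.06    0.032 ] fix mm [-32.2  20.2]
barR [ 0.6016 -0.0602  0.032 ] fix mm [-33.4 -13. ]
bartab pt [ 0.59434122 -0.17906361]
wtab [ 0.62414289 -0.07608371]
```

```bash
python3 -m inch '{"translation":[[-0.1,-0.4,0],[-0.2,-0.8,0],[-0.2,-1,-0.2],[-0.2,-1,-0.2]],"rot":[[0,0,0.03],[0,0,0.03],[0,0,0.03],[0,0,0.03]],"jaw":[0,0,0,0]}' && python3 -m inch '{"translation":[[0,-0.4,-0.3],[0,-0.65,-0.6],[0,-0.65,-0.9],[0,-0.65,-0.95],[0,-0.65,-0.95]],"rot":[[0,0,0],[0,0,0],[0,0,0],[0,0,0],[0,0,0]],"jaw":[0,0,0,0,0]}'
```

```text
time: 2.55
ee_pos: [0.5876, -0.1579, 0.2467]
eef_rot: [0.697, 0.717, -0.003, 0.002]
ft_force: [0.7, 0.7, 0.1]
width: 0.0008
time: 3.05
ee_pos: [0.5882, -0.2202, 0.1515]
eef_rot: [0.695, 0.719, -0.003, 0.001]
ft_force: [-0.3, 1.5, 0.9]
width: 0.0005
```

```bash
python3 -m inch '{"translation":[[0,0,-0.4],[0,0,-0.6],[0,0,-0.6]],"rot":[[0,0,0],[0,0,0],[0,0,0]],"jaw":[0,0,0]}'
python3 - <<'E'
from h import *
s=r.read_state();im=eyes.camera('wrist');print(s['ee_pos'],s['eef_rot'])
cv2.imwrite('pics/w2.png',cv2.resize(im[:300],None,fx=1.5625,fy=1.5625,interpolation=cv2.INTER_CUBIC))
for z in(.049,.075): print(wproj([.588,-.187,z],s)*1.5625)
E
```

```text
time: 3.35
ee_pos: [0.5883, -0.2177, 0.0908]
eef_rot: [0.694, 0.72, -0.003, 0.0]
ft_force: [0.2, -0.0, -0.2]
width: 0.0007
[ 0.5882679  -0.21774315  0.09077119] [ 6.94395044e-01  7.19585807e-01 -3.43348626e-03  1.15323688e-05]
[399.12157989 252.62275337]
[398.99719267 263.11897602]
```

View pics/w2.png

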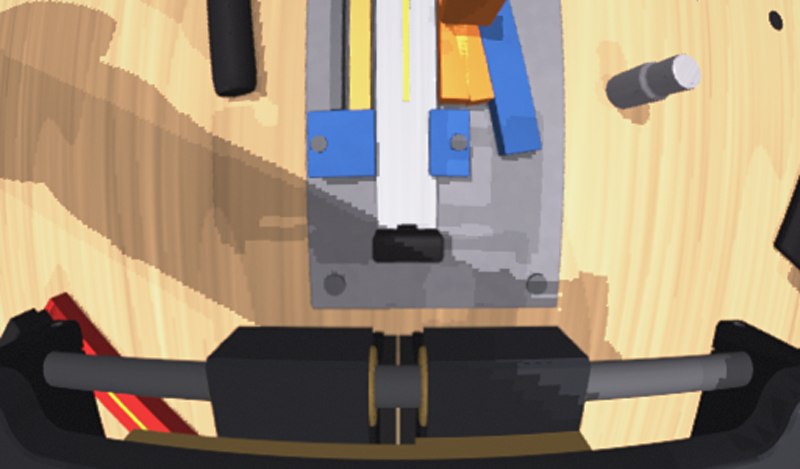

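The picture shows the bar tab at (373–443, 230–262), with its rear edge where I predicted and its centre about 4 mm further in +x. I'll shift, lower and approach.

```bash
python3 -m inch '{"translation":[[0.04,0,-0.15],[0.04,0,-0.29],[0.04,0,-0.29],[0.04,0.05,-0.29],[0.04,0.1,-0.29],[0.04,0.15,-0.29],[0.04,0.2,-0.29],[0.04,0.25,-0.29],[0.04,0.3,-0.29],[0.04,0.3,-0.29]],"rot":[[0,0,0],[0,0,0],[0,0,0],[0,0,0],[0,0,0],[0,0,0],[0,0,0],[0,0,0],[0,0,0],[0,0,0]],"jaw":[0,0,0,0,0,0,0,0,0,0]}' 20
```

```text
time: 4.4
ee_pos: [0.5933, -0.1875, 0.0636]
eef_rot: [0.694, 0.72, -0.003, 0.001]
ft_force: [0.6, -0.1, 0.0]
width: 0.0006
```

```bash
python3 -m inch '{"translation":[[0,0.03,0],[0,0.06,0],[0,0.09,0],[0,0.12,0],[0,0.15,0],[0,0.18,0]],"rot":[[0,0,0],[0,0,0],[0,0,0],[0,0,0],[0,0,0],[0,0,0]],"jaw":[0,0,0,0,0,0]}'
python3 - <<'E'
from h import *
s=r.read_state();im=eyes.camera('wrist');print(s['ee_pos'],s['ft_force'])
cv2.imwrite('pics/w3.png',cv2.resize(im[:290],None,fx=1.5625,fy=1.5625,interpolation=cv2.INTER_CUBIC))
E
```

```text
time: 5.0
ee_pos: [0.5933, -0.1693, 0.0636]
eef_rot: [0.694, 0.72, -0.003, 0.001]
ft_force: [0.7, -0.1, -0.0]
width: 0.0005
[ 0.59326471 -0.16929187  0.06360974] [ 0.7329168  -0.11191552 -0.01336506]
```

View pics/w3.png

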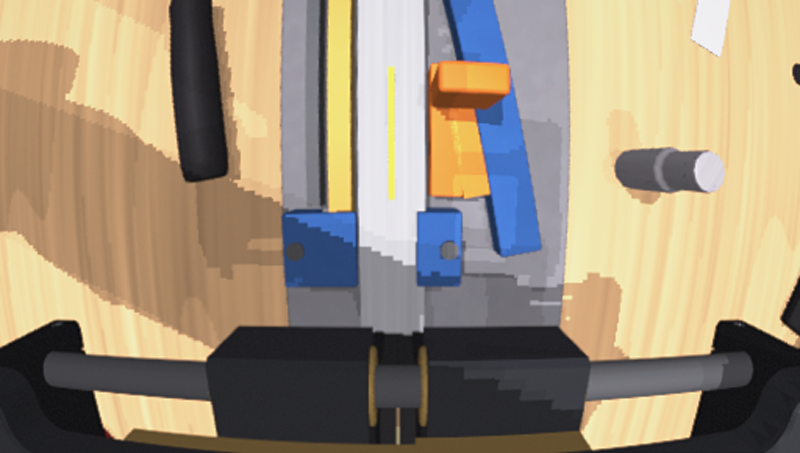

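Run:
```python
from h import *
s2=dict(ee_pos=np.array([.58827,-.21774,.09077]),eef_rot=[.694395,.719586,-.003433,0])
s3=r.read_state()
for nm,a,b,z in (('mark',(405,100),(391,198),.032),('guideL',(308,111),(285,213),.041),('wedge low',(441,102),(431,196),.0235)):
    print(nm,wback(np.array(a)/1.5625,z,s2),wback(np.array(b)/1.5625,z,s3))
print(wproj([.592,-.187,.075],s3)*1.5625)
```

```text
mark [ 0.58817309 -0.11272934  0.032     ] [ 0.58859421 -0.11181541  0.032     ]
guideL [ 0.54182049 -0.12015467  0.041     ] [ 0.54326276 -0.11874874  0.041     ]
wedge low [ 0.60666733 -0.11149338  0.0235    ] [ 0.60674227 -0.11057873  0.0235    ]
[391.45111581 400.01566696]
```

Run:
```python
from h import *
out=[]
for n in('scene','side'):
    im=eyes.camera(n);s=r.read_state();p=proj(n,np.array(s['ee_pos']));print(n,p,proj(n,np.array(s['ee_pos'])-[0,0,.011]))
    x,y=map(int,p-[40,55]);print(x,y);out.append(cv2.resize(im[y:y+90,x:x+90],(400,400),interpolation=cv2.INTER_CUBIC));print(n,(p-[x,y])*400/90)
cv2.imwrite('pics/c4.png',np.hstack(out))
```

```text
scene [216.59319956 210.82355689] [216.8326398  213.66670471]
176 155
scene [180.41422028 248.10469727]
side [285.24426378 245.70001711] [285.06986486 248.0825496 ]
245 190
side [178.86339459 247.5556316 ]
```

View pics/c4.png

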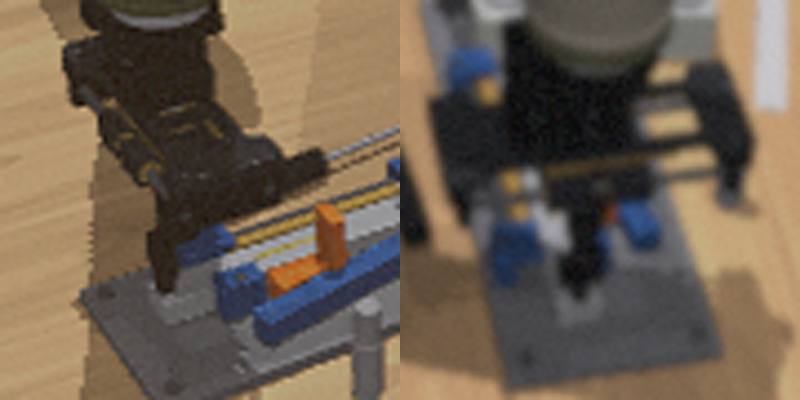

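Run:
```python
from h import *
s=r.read_state()
g=lambda a:(255*(a/255.)**.45).astype(np.uint8)
a=eyes.camera('scene')[180:240,180:250];b=eyes.camera('wrist')[190:310,150:360]; 
a=cv2.resize(g(a),(467,400),interpolation=cv2.INTER_CUBIC);b=cv2.resize(g(b),(700,400)) 
cv2.imwrite('pics/c5.png',np.hstack([a,cv2.resize(b[:,190:510],(320,400))]))
for n,X in (('tcp',s['ee_pos']),('tip',s['ee_pos']-np.array([0,0,.011])),('tabtop rear',[.592,-.187,.075]),('tabtop front',[.592,-.175,.075]),('tab bot rear',[.592,-.187,.049]),('stem foot rear',[.592,-.187,.032])): print(n,(proj('scene',np.array(X))-[180,180])*400/60, wproj(X,s))
```

```text
tcp [243.21765672 205.64721968] [253.91548471 221.5802231 ]
tip [244.81761184 224.60208178] [253.99199558 215.56138114]
tabtop rear [204.00375756 195.47882753] [250.6248667  255.10317726]
tabtop front [228.6383697  187.89510922] [251.27293175 237.37036289]
tab bot rear [208.24693159 240.52113992] [251.17987228 237.72489128]
stem foot rear [210.9689274 269.4157799] [251.48039602 228.35748512]
```

View pics/c5.png

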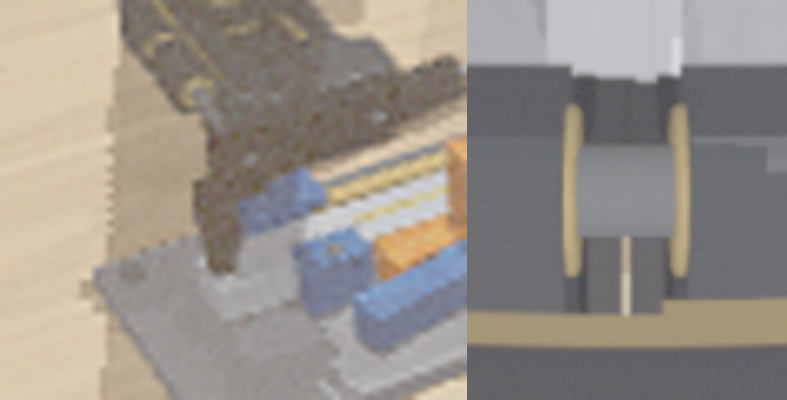

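Run:
```python
from h import *
s=r.read_state();im=eyes.camera('scene');cv2.imwrite('pics/scene_n.png',im);a=cv2.imread('pics/scene0.png')
d=np.abs(im.astype(int)-a).max(2)
for y in range(192,226): print(y,' '.join('%3d'%v for v in im[y,204:228].max(1)),'|',''.join('#' if v>35 else '.' for v in d[y,204:228]))
```

```text
192  43  47  50  66 108  95  94 104  45  54  49  50  54  48  57  50  53  50  56  49  54  46  51  54 | ########################
193  55  49  59  73  87  70  66  59  46  50  44  46  53  49  47  49  53  49  54  50  50  43  53  56 | ########################
194  90  37  63  87  80  69  71  63  45  49  49  56  64  69  52  54  54  64  59  51  52  49  47  42 | ########################
195 110  75  42  77  96  67  72  65  48  40  54  51  47  51  49  50  50  56  49  49  49  47  50  44 | ########################
196 116 110  67  49  54  69  62  69  57  46  42  50  51  45  44  52  48  44  48  51  44  49  53  52 | #######################.
197 117 124 124 110 131 119  58  69  71  55  48  52  46  50  49  46  48  49  48  48  41  43  44  44 | #####################...
198 127 123 119 118 110 110  67  46  72  53  39  48  47  49  45  46  44  47  43  44  44  45  44  51 | ###################.....
199 114 112 112 115 117 112  70  45  56  50  49  49  50  50  46  51  46  44  42  43  40  41  43  43 | ###################.....
200 117 115 114 113 119 115  88  42  46  47  44  42  42  43  41  48  44  47  42  47 
[... 2517 characters left out ...]
89  89  92  96 101  89  76  67  85  77 | #####......#######......
221  81  80  74  79  81  81 100  90  73  77 106  90  91  99 109 109  94  98  99  88  79  61  81  76 | #####.......###.........
222  81  79  78  76  78  84  93  94 106 112 112 111 111 108 102 101  98  98  96  96  83  63  73  78 | ######......#...........
223  81  77  83  84  77  85  89  89  99 125 110  97 101 101  96 100 100  98  98  99  84  59  71  73 | ######..................
224  75  84  77  83  80  81  82  93  93 102  92  99 102  95  97 103 101  98  99  98  74  65  69  77 | ######..................
225  81  82  81  76  78  85  81  89  98  97 102  98 102  99  99  96 103  98  72  65  66  63  69  75 | #####...................
```

The picture evidence says the bar did not move and the fingers seem to have passed over the tab. Next: lift, go back behind the tab and come down lower, watching the force.

```bash
python3 -m inch '{"translation":[[0,0,0.25],[0,0,0.25],[0,-0.25,0.25],[0,-0.5,0.25],[0,-0.52,0.1],[0,-0.52,-0.1],[0,-0.52,-0.18],[0,-0.52,-0.18]],"rot":[[0,0,0],[0,0,0],[0,0,0],[0,0,0],[0,0,0],[0,0,0],[0,0,0],[0,0,0]],"jaw":[0,0,0,0,0,0,0,0]}'
python3 - <<'E'
from h import *
s=r.read_state();print(s['torque'],s['joint_positions'])
g=lambda a:(255*(a/255.)**.45).astype(np.uint8)
im=eyes.camera('scene');b=eyes.camera('side')
t=[]
for n,q in(('scene',im),('side',b)):
    p=proj(n,np.array(s['ee_pos']));x,y=map(int,p-[30,35]);t.append(cv2.resize(g(q[y:y+60,x:x+60]),(400,400),interpolation=cv2.INTER_CUBIC))
    print((p-[x,y])*400/60,(proj(n,np.array(s['ee_pos'])-[0,0,.011])-[x,y])*400/60)
cv2.imwrite('pics/c6.png',np.hstack(t))
E
```

```text
time: 6.1
ee_pos: [0.5923, -0.2208, 0.044]
eef_rot: [0.694, 0.72, -0.003, -0.0]
ft_force: [-0.4, -0.7, -0.4]
width: 0.0005
[-0.08413729  0.05024278  0.06946891] [-0.13219847  0.53385278  0.54489398  1.64038989 -0.30068296  1.05637384
  0.5373428 ]
[206.58090259 238.08333766] [208.69380401 256.82162234]
[205.78675925 235.6076597 ] [204.48343842 250.97284432]
```

View pics/c6.png

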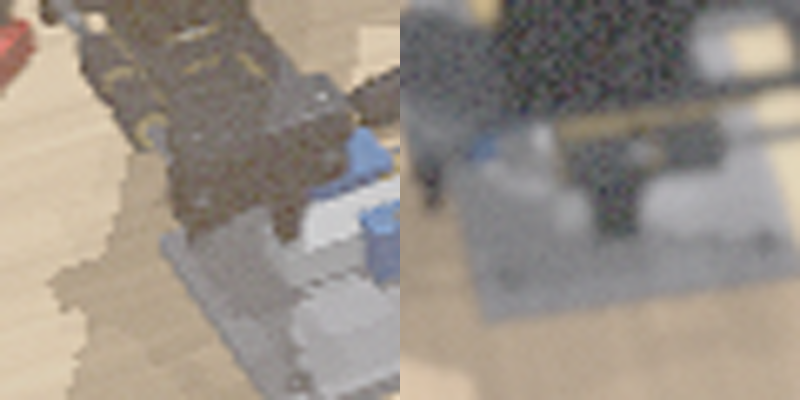

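```bash
python3 -m inch '{"translation":[[0,0.04,0],[0,0.08,0],[0,0.12,0],[0,0.16,0],[0,0.2,0],[0,0.24,0],[0,0.27,0],[0,0.3,0],[0,0.33,0]],"rot":[[0,0,0],[0,0,0],[0,0,0],[0,0,0],[0,0,0],[0,0,0],[0,0,0],[0,0,0],[0,0,0]],"jaw":[0,0,0,0,0,0,0,0,0]}'
python3 - <<'E'
from h import *
cv2.imwrite('pics/w7.png',eyes.camera('wrist'));im=eyes.camera('scene');cv2.imwrite('pics/s7.png',im)
for y in range(204,224): print(y,' '.join('%3d'%v for v in im[y,204:230].max(1)))
im=cv2.imread('pics/w7.png')
h=cv2.cvtColor(im,cv2.COLOR_BGR2HSV)
m=cv2.inRange(h,(20,120,120),(35,255,255))[:220]
n,l,st,c=cv2.connectedComponentsWithStats(m)
s=r.read_state()
for i in range(1,n):
    if st[i,4]>20: x,y,w,hh,a=st[i];print(st[i],wback((x+w/2,y+hh),.032,s))
E
```

```text
time: 7.1
ee_pos: [0.5935, -0.1885, 0.046]
eef_rot: [0.694, 0.72, -0.003, 0.001]
ft_force: [0.4, -1.9, 0.3]
width: 0.0003
204 104  54  67  52  50  52  54  51  46  44  43  43  48  43  43  44  41  37  44  44  40  40  37  42  44  49
205 101  65  55  63  46  45  50  42  46  45  49  50  45  42  47  44  48  40  39  47  48  41  36  43  44  42
206 100  69  47  61  48  47  52  54  46  52  40  55  41  40  47  46  47  46  43  39  40  46  39  36  41  43
207 100  62  43  50  45  45  53  52  46  44  42  39  42  45  43  45  49  41  39  44  43  46  39  43  41  46
208 106  80  38  52  41  48  42  39  43  43  44  47  38  48  39  45  46  34  47  46  41  39  43  45  38  61
209  93  90  43  50  44  38  53  48  46  43  45  50  39  46  42  45  46  41  43  46  41  39  48  75  59 120
210  94  89  41  46  42  41  43  61  60  48  43  42  46  45  44  42  42  43  48  46  78  67  86  81  82 101
211  97  91  34  43  48  49  54  65  48  40  50  43  45  43  41  41  34  52  70  85  84  86  70  67 105 127
212  96  92  47  45  47  43  46  45  34  39  44  47  42  47  40  54  81  71  77  64  50  82 115 123 163 158
213 11
[... 671 characters left out ...]
64  66  80  86  61  41  39  47  74  89  86 105 150 141  76  93 139 143 145  93
220  81  76  73  79  75  70  70  72  74  88  86  60  68  96  89  92  89 101 133  93  74  65  81  71  81  74
221  82  78  75  79  80  81  64  69  76  89  88  90  91  91  90 103 105  97  97  92  83  70  81  69  81  73
222  79  78  75  79  82  78  78  61  68  86  85  94 106 103  92  93  97  97  96  92  80  69  69  79  76  78
223  81  77  80  75  82  72  80  79  69  77  85  88  95  98  95  96  99  98  96  95  79  63  70  79  73  78
[ 206    0   17  107 1734] [ 0.56619728 -0.11826018  0.032     ]
[249   0   5  84 258] [ 0.58889313 -0.1031355   0.032     ]
[ 288   45   31   52 1052] [ 0.62177948 -0.10965894  0.032     ]
```

```bash
python3 -m inch '{"translation":[[0,0.03,0],[0,0.06,0],[0,0.09,0],[0,0.12,0],[0,0.15,0],[-0.005,0.18,0],[-0.005,0.2,0],[-0.005,0.22,0],[-0.005,0.24,0]],"rot":[[0,0,0],[0,0,0],[0,0,0],[0,0,0],[0,0,0],[0,0,0],[0,0,0],[0,0,0],[0,0,0]],"jaw":[0,0,0,0,0,0,0,0,0]}';  python3 -m inch '{"translation":[[0,0.01,0],[0,0.02,0],[0,0.03,0]],"rot":[[0,0,0],[0,0,0],[0,0,0]],"jaw":[0,0,0]}'
```

```text
time: 8.1
ee_pos: [0.593, -0.1638, 0.0459]
eef_rot: [0.694, 0.72, -0.003, 0.001]
ft_force: [0.1, -1.4, -0.2]
width: 0.0007
time: 8.4
ee_pos: [0.593, -0.1609, 0.0459]
eef_rot: [0.694, 0.72, -0.003, 0.001]
ft_force: [0.0, -2.3, -0.0]
width: 0.0006
```

```bash
python3 -m inch '{"translation":[[0,0.01,0],[0,0.02,0]],"rot":[[0,0,0],[0,0,0]],"jaw":[0,0]}'
```

```text
time: 8.6
ee_pos: [0.593, -0.1591, 0.046]
eef_rot: [0.694, 0.72, -0.003, 0.001]
ft_force: [0.8, -1.8, 0.8]
width: 0.0004
```

```bash
python3 -m inch '{"translation":[[0,0.01,0],[0,0.02,0]],"rot":[[0,0,0],[0,0,0]],"jaw":[0,0]}' && python3 -m inch '{"translation":[[0,0.005,0],[0,0.01,0]],"rot":[[0,0,0],[0,0,0]],"jaw":[0,0]}'
```

```text
time: 8.8
ee_pos: [0.5929, -0.1572, 0.0459]
eef_rot: [0.694, 0.72, -0.003, 0.001]
ft_force: [0.1, -1.3, 0.3]
width: 0.0007
time: 9.0
ee_pos: [0.5929, -0.1561, 0.0459]
eef_rot: [0.694, 0.72, -0.003, 0.001]
ft_force: [0.2, -1.1, -0.3]
width: 0.0007
```

```bash
python3 -m inch '{"translation":[[0,0.005,0],[0,0.01,0]],"rot":[[0,0,0],[0,0,0]],"jaw":[0,0]}'
python3 - <<'E'
from h import *
s=r.read_state();im=eyes.camera('wrist');cv2.imwrite('pics/w8.png',im)
m=cv2.inRange(cv2.cvtColor(im,cv2.COLOR_BGR2HSV),(20,120,120),(35,255,255))[:220]
n,l,st,c=cv2.connectedComponentsWithStats(m)
for i in range(1,n):
    if st[i,4]>20: x,y,w,hh,a=st[i];print(st[i],wback((x+w/2,y+hh),.032,s))
E
```

```text
time: 9.2
ee_pos: [0.5929, -0.1555, 0.046]
eef_rot: [0.694, 0.72, -0.003, 0.001]
ft_force: [-0.9, -3.9, -0.8]
width: 0.0005
[ 205    0   17  157 2511] [ 0.56552372 -0.11786278  0.032     ]
[250   0   4  84 254] [ 0.58859341 -0.07075045  0.032     ]
[304  64  13  13 115] [ 0.62509002 -0.06414726  0.032     ]
[290  96  20  14 143] [ 0.61931092 -0.08572595  0.032     ]
[296 120  21  29 462] [ 0.62492263 -0.11039762  0.032     ]
```

```bash
python3 -m inch '{"translation":[[0,0.005,0],[0,0.005,0]],"rot":[[0,0,0],[0,0,0]],"jaw":[0,0]}'
```

```text
time: 9.45
ee_pos: [0.5929, -0.1555, 0.046]
eef_rot: [0.694, 0.72, -0.003, 0.002]
ft_force: [0.2, -4.6, -0.1]
width: 0.0003
```

```bash
python3 -m inch '{"translation":[[0,0.005,0],[0,0.005,0]],"rot":[[0,0,0],[0,0,0]],"jaw":[0,0]}'
```

```text
time: 9.65
ee_pos: [0.5929, -0.1555, 0.0461]
eef_rot: [0.695, 0.719, -0.003, 0.002]
ft_force: [0.4, -4.9, -0.2]
width: 0.0001
```

```bash
python3 -m inch '{"translation":[[0,0.005,0],[0,0.005,0]],"rot":[[0,0,0],[0,0,0]],"jaw":[0,0]}'
```

```text
time: 9.85
ee_pos: [0.5928, -0.1555, 0.0461]
eef_rot: [0.695, 0.719, -0.004, 0.002]
ft_force: [0.5, -5.8, -0.6]
width: 0.0008
```

```bash
python3 -m inch '{"translation":[[0,0.01,0],[0,0.02,0]],"rot":[[0,0,0],[0,0,0]],"jaw":[0,0]}'
python3 - <<'E'
from h import *
s=r.read_state();print(s['ft_force'],s['torque'])
im=eyes.camera('scene');cv2.imwrite('pics/s8.png',im)
im=im[170:225,240:320];cv2.imwrite('pics/c8.png',cv2.resize((255*(im/255.)**.6).astype(np.uint8),None,fx=9,fy=9,interpolation=cv2.INTER_CUBIC))
E
```

```text
time: 10.05
ee_pos: [0.5928, -0.1553, 0.0465]
eef_rot: [0.695, 0.719, -0.004, 0.003]
ft_force: [0.7, -10.4, 1.0]
width: 0.0004
[  0.73970342 -10.39086903   0.96371082] [-2.47631767 -0.03407661  0.08558121]
```

View pics/c8.png

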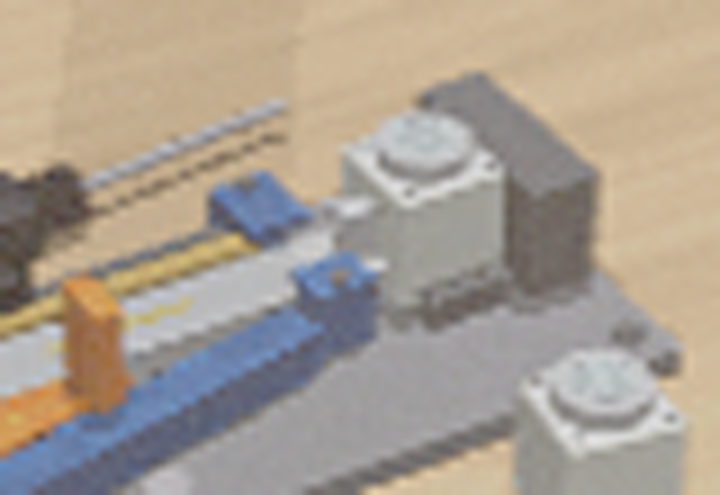

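Crop: the sensor sits flush on the anvil and the bar touches it (jaw at about (350,215), no gap). The bar is stalled with about 10 N. Next I'll retreat, then lift and go behind the wedge tab.

```bash
python3 -m inch '{"translation":[[0,0,0],[0,-0.08,0],[0,-0.2,0],[0,-0.2,0.3],[0,-0.2,0.6],[0.25,0.2,0.6],[0.25,0.5,0.6],[0.25,0.55,0.6],[0.25,0.55,0.6]],"rot":[[0,0,0],[0,0,0],[0,0,0],[0,0,0],[0,0,0],[0,0,0],[0,0,0],[0,0,0],[0,0,0]],"jaw":[0,0,0,0,0,0,0,0,0]}'
python3 - <<'E'
from h import *
s=r.read_state();im=eyes.camera('wrist');cv2.imwrite('pics/w9.png',cv2.resize(im[:260],None,fx=1.5625,fy=1.5625,interpolation=cv2.INTER_CUBIC))
print(wproj([.617,-.072,.075],s)*1.5625)
E
```

```text
time: 11.0
ee_pos: [0.6178, -0.0995, 0.1063]
eef_rot: [0.694, 0.72, -0.004, 0.003]
ft_force: [-0.8, -0.3, 0.5]
width: 0.0007
[397.36884212 263.21567339]
```

View pics/w9.png

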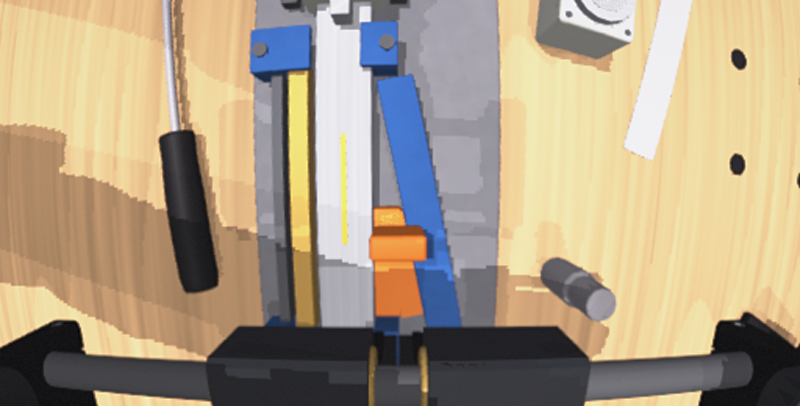

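Wedge tab top is at (369–427, 228–262), centred on the tool with its rear edge as predicted. Descending.

```bash
python3 -m inch '{"translation":[[0,0,-0.2],[0,0,-0.4],[0,0,-0.57],[0,0,-0.57]],"rot":[[0,0,0],[0,0,0],[0,0,0],[0,0,0]],"jaw":[0,0,0,0]}' && python3 -m inch '{"translation":[[0,0.03,0],[0,0.06,0],[0,0.09,0],[0,0.12,0],[0,0.14,0]],"rot":[[0,0,0],[0,0,0],[0,0,0],[0,0,0],[0,0,0]],"jaw":[0,0,0,0,0]}'
```

```text
time: 11.45
ee_pos: [0.6156, -0.1032, 0.0472]
eef_rot: [0.696, 0.718, -0.006, 0.002]
ft_force: [-0.8, -0.3, -0.2]
width: 0.0007
time: 11.95
ee_pos: [0.6159, -0.0886, 0.0477]
eef_rot: [0.696, 0.718, -0.006, 0.002]
ft_force: [-0.2, 0.3, 0.1]
width: 0.0007
```

```bash
python3 -m inch '{"translation":[[0,0.01,0],[0,0.02,0],[0,0.03,0],[-0.01,0.04,0]],"rot":[[0,0,0],[0,0,0],[0,0,0],[0,0,0]],"jaw":[0,0,0,0]}'
```

```text
time: 12.35
ee_pos: [0.6148, -0.0846, 0.0476]
eef_rot: [0.696, 0.718, -0.006, 0.002]
ft_force: [-0.2, -0.4, 0.0]
width: 0.0005
```

```bash
python3 -m inch '{"translation":[[0,0.01,0],[-0.002,0.02,0],[-0.004,0.03,0]],"rot":[[0,0,0],[0,0,0],[0,0,0]],"jaw":[0,0,0]}'
```

```text
time: 12.65
ee_pos: [0.6145, -0.0822, 0.0477]
eef_rot: [0.696, 0.718, -0.006, 0.003]
ft_force: [1.7, -4.1, -1.8]
width: 0.0002
```

```bash
python3 -m inch '{"translation":[[-0.002,0.01,0],[-0.005,0.02,0]],"rot":[[0,0,0],[0,0,0]],"jaw":[0,0]}'
```

```text
time: 12.85
ee_pos: [0.6143, -0.0814, 0.0477]
eef_rot: [0.696, 0.718, -0.006, 0.003]
ft_force: [3.0, -3.4, -2.5]
width: 0.0003
```

```bash
python3 -m inch '{"translation":[[-0.002,0.01,0],[-0.005,0.02,0]],"rot":[[0,0,0],[0,0,0]],"jaw":[0,0]}'
```

```text
time: 13.05
ee_pos: [0.6139, -0.0804, 0.0478]
eef_rot: [0.697, 0.717, -0.006, 0.004]
ft_force: [2.6, -4.6, -3.3]
width: 0.0003
```

```bash
python3 -m inch '{"translation":[[-0.002,0.01,0],[-0.005,0.02,0],[-0.007,0.03,0]],"rot":[[0,0,0],[0,0,0],[0,0,0]],"jaw":[0,0,0]}'
```

```text
time: 13.35
ee_pos: [0.6134, -0.078, 0.0479]
eef_rot: [0.697, 0.717, -0.006, 0.004]
ft_force: [2.1, -5.0, -2.7]
width: 0.0005
```

```bash
python3 -m inch '{"translation":[[-0.002,0.01,0],[-0.005,0.02,0],[-0.007,0.03,0]],"rot":[[0,0,0],[0,0,0],[0,0,0]],"jaw":[0,0,0]}'
```

```text
time: 13.65
ee_pos: [0.6127, -0.0758, 0.0479]
eef_rot: [0.697, 0.717, -0.007, 0.005]
ft_force: [2.9, -4.6, -2.0]
width: 0.0004
```

```bash
python3 -m inch '{"translation":[[-0.002,0.01,0],[-0.005,0.02,0],[-0.007,0.03,0]],"rot":[[0,0,0],[0,0,0],[0,0,0]],"jaw":[0,0,0]}'
```

```text
time: 13.95
ee_pos: [0.6122, -0.0736, 0.0479]
eef_rot: [0.697, 0.717, -0.007, 0.005]
ft_force: [2.2, -4.6, -1.7]
width: 0.0005
```

```bash
python3 -m inch '{"translation":[[-0.002,0.01,0],[-0.005,0.02,0],[-0.007,0.03,0],[-0.009,0.04,0]],"rot":[[0,0,0],[0,0,0],[0,0,0],[0,0,0]],"jaw":[0,0,0,0]}'
```

```text
time: 14.35
ee_pos: [0.6114, -0.0704, 0.048]
eef_rot: [0.698, 0.717, -0.007, 0.006]
ft_force: [1.9, -5.5, -2.8]
width: 0.0004
```

```bash
python3 -m inch '{"translation":[[-0.002,0.01,0],[-0.005,0.02,0],[-0.007,0.03,0]],"rot":[[0,0,0],[0,0,0],[0,0,0]],"jaw":[0,0,0]}'
```

```text
time: 14.65
ee_pos: [0.6108, -0.0681, 0.048]
eef_rot: [0.698, 0.716, -0.007, 0.006]
ft_force: [2.3, -5.3, -2.2]
width: 0.0007
```

```bash
python3 -m inch '{"translation":[[-0.002,0.01,0],[-0.005,0.02,0],[-0.007,0.03,0]],"rot":[[0,0,0],[0,0,0],[0,0,0]],"jaw":[0,0,0]}'
```

```text
time: 14.95
ee_pos: [0.6102, -0.0659, 0.048]
eef_rot: [0.698, 0.716, -0.007, 0.007]
ft_force: [2.8, -5.1, -2.4]
width: 0.0001
```

```bash
python3 -m inch '{"translation":[[-0.002,0.01,0],[-0.005,0.02,0],[-0.007,0.03,0],[-0.009,0.04,0]],"rot":[[0,0,0],[0,0,0],[0,0,0],[0,0,0]],"jaw":[0,0,0,0]}'
```

```text
time: 15.35
ee_pos: [0.6094, -0.0627, 0.0481]
eef_rot: [0.698, 0.716, -0.008, 0.007]
ft_force: [1.9, -5.0, -3.6]
width: 0.0005
```

```bash
python3 -m inch '{"translation":[[-0.002,0.01,0],[-0.005,0.02,0],[-0.007,0.03,0]],"rot":[[0,0,0],[0,0,0],[0,0,0]],"jaw":[0,0,0]}'
```

```text
time: 15.65
ee_pos: [0.6088, -0.0605, 0.0481]
eef_rot: [0.698, 0.716, -0.008, 0.008]
ft_force: [1.7, -4.9, -1.8]
width: 0.0006
```

```bash
python3 -m inch '{"translation":[[-0.002,0.01,0],[-0.005,0.02,0],[-0.007,0.03,0]],"rot":[[0,0,0],[0,0,0],[0,0,0]],"jaw":[0,0,0]}'
```

```text
time: 15.95
ee_pos: [0.6083, -0.0582, 0.0482]
eef_rot: [0.699, 0.715, -0.008, 0.008]
ft_force: [2.3, -4.5, -2.3]
width: 0.0007
```

```bash
python3 -m inch '{"translation":[[-0.002,0.01,0],[-0.005,0.02,0],[-0.007,0.03,0]],"rot":[[0,0,0],[0,0,0],[0,0,0]],"jaw":[0,0,0]}'
```

```text
time: 16.25
ee_pos: [0.6078, -0.0565, 0.0482]
eef_rot: [0.699, 0.715, -0.008, 0.009]
ft_force: [2.9, -7.3, -4.2]
width: 0.0005
```

Force is rising, so the wedge is meeting the bar. Finer steps now.

```bash
python3 -m inch '{"translation":[[-0.002,0.01,0],[-0.005,0.02,0]],"rot":[[0,0,0],[0,0,0]],"jaw":[0,0]}'
```

```text
time: 16.45
ee_pos: [0.6076, -0.0562, 0.0483]
eef_rot: [0.699, 0.715, -0.008, 0.01]
ft_force: [5.6, -9.2, -3.6]
width: 0.0002
```

```bash
python3 -m inch '{"translation":[[-0.002,0.01,0],[-0.005,0.02,0]],"rot":[[0,0,0],[0,0,0]],"jaw":[0,0]}'
```

```text
time: 16.65
ee_pos: [0.6075, -0.056, 0.0484]
eef_rot: [0.7, 0.714, -0.009, 0.011]
ft_force: [5.8, -9.1, -4.6]
width: 0.0005
```

```bash
python3 -m inch '{"translation":[[-0.002,0.015,0],[-0.005,0.03,0]],"rot":[[0,0,0],[0,0,0]],"jaw":[0,0]}'
```

```text
time: 16.85
ee_pos: [0.6074, -0.0553, 0.0485]
eef_rot: [0.7, 0.714, -0.009, 0.013]
ft_force: [5.0, -10.0, -5.3]
width: 0.0001
```

```bash
python3 -m inch '{"translation":[[-0.003,0.02,0],[-0.006,0.035,0]],"rot":[[0,0,0],[0,0,0]],"jaw":[0,0]}'
```

```text
time: 17.05
ee_pos: [0.6072, -0.0546, 0.0485]
eef_rot: [0.701, 0.713, -0.01, 0.014]
ft_force: [6.6, -11.7, -6.7]
width: 0.0004
```

```bash
python3 -m inch '{"translation":[[-0.003,0.02,0],[-0.006,0.035,0]],"rot":[[0,0,0],[0,0,0]],"jaw":[0,0]}'
```

```text
time: 17.25
ee_pos: [0.607, -0.0542, 0.0486]
eef_rot: [0.702, 0.712, -0.011, 0.016]
ft_force: [6.7, -13.0, -6.9]
width: 0.0009
```

```bash
python3 -m inch '{"translation":[[-0.004,0.02,0.005],[-0.008,0.04,0.005]],"rot":[[0,0,0],[0,0,0]],"jaw":[0,0]}'
```

```text
time: 17.45
ee_pos: [0.6064, -0.0536, 0.0491]
eef_rot: [0.703, 0.711, -0.012, 0.018]
ft_force: [5.9, -14.4, -7.0]
width: 0.0003
```

```bash
python3 -m inch '{"translation":[[-0.004,0.02,0.005],[-0.009,0.043,0.005],[-0.009,0.043,0.005]],"rot":[[0,0,0],[0,0,0],[0,0,0]],"jaw":[0,0,0]}'
```

```text
time: 17.75
ee_pos: [0.6057, -0.0529, 0.0495]
eef_rot: [0.704, 0.71, -0.013, 0.02]
ft_force: [5.9, -12.8, -7.4]
width: 0.0003
```

```bash
python3 -m inch '{"translation":[[-0.005,0.025,0],[-0.01,0.048,0],[-0.01,0.048,0]],"rot":[[0,0,0],[0,0,0],[0,0,0]],"jaw":[0,0,0]}'
```

```text
time: 18.05
ee_pos: [0.6053, -0.0523, 0.0497]
eef_rot: [0.705, 0.709, -0.014, 0.022]
ft_force: [7.4, -14.3, -6.3]
width: 0.0004
```

```bash
python3 -m inch '{"translation":[[-0.005,0.03,0],[-0.011,0.055,0],[-0.011,0.055,0]],"rot":[[0,0,0],[0,0,0],[0,0,0]],"jaw":[0,0,0]}'
```

```text
time: 18.35
ee_pos: [0.6048, -0.0515, 0.0499]
eef_rot: [0.706, 0.708, -0.015, 0.025]
ft_force: [7.2, -15.1, -8.1]
width: 0.0004
```

```bash
python3 -m inch '{"translation":[[0,-0.02,0],[0,-0.06,0],[0,-0.15,0],[0,-0.2,0],[0,-0.2,0.3],[0,-0.2,0.6],[0,-0.2,0.9],[0,-0.2,0.9]],"rot":[[0,0,0],[0,0,0],[0,0,0],[0,0,0],[0,0,0],[0,0,0],[0,0,0],[0,0,0]],"jaw":[0,0,0,0,0,0,0,0]}'
python3 - <<'E'
from h import *
im=eyes.camera('scene');a=cv2.imread('pics/s8.png')
cv2.imwrite('pics/s10.png',im)
f=lambda im:cv2.resize((255*(im[170:225,240:312]/255.)**.6).astype(np.uint8),None,fx=5.5,fy=5.5,interpolation=cv2.INTER_CUBIC)
w=eyes.camera('wrist');s=r.read_state()
cv2.imwrite('pics/c10.png',np.hstack([f(im),cv2.resize(w[:230,120:400],(368,302))]))
t=np.abs(im[170:200,268:312].astype(int)-a[170:200,268:312]).max(2);print('changed px sensor/anvil',(t>35).sum())
E
```

```text
time: 19.15
ee_pos: [0.6071, -0.072, 0.1443]
eef_rot: [0.706, 0.708, -0.013, 0.027]
ft_force: [0.1, -0.5, -0.2]
width: 0.0003
changed px sensor/anvil 27
```

View pics/c10.png

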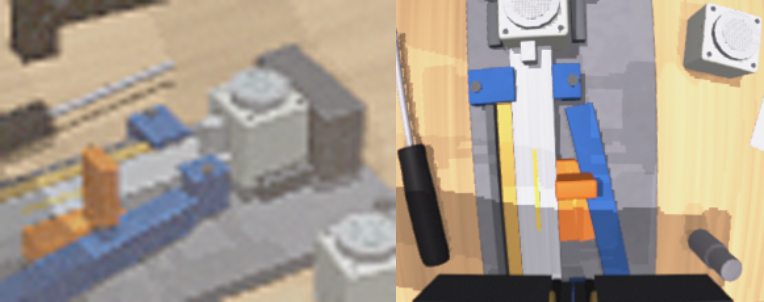

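Run:
```python
from bench import r
print(r.close_job(), r.read_state()['time'])
```

```text
the job is handed in; nothing more can be done
the job is handed in; nothing more can be done
```

I pushed the aluminium bar until it held the sensor against the anvil, then slid the wedge along its ramp until it jammed. I released it and handed the job in at about 19 s; no verdict came back.

- **Bar:** it stalled at about 10 N, well under the 35 N limit. An enlarged picture at that point showed the sensor flush on the anvil and the bar touching it.
- **Wedge:** it slid with about 5 N until it met the bar. I then fed it in to about 16 N along its travel (about 18.6 N total at the wrist), inside the 13–20 N range and under the 25 N limit.
- **After letting go:** the wrist force was back to about zero. The last pictures show the sensor on the anvil, the bar on the sensor and the wedge against the bar. The spare sensor, socket and screwdriver look unmoved.

**What went wrong or wasn't checked:**
- **First bar push:** it missed because the fingers passed just over the tab, even though the stated fingertip length said they should touch it. Nothing moved, and a second pass about 18 mm lower worked.
- **Anvil position:** my camera estimate of the anvil face was 5–8 mm short of its stated position, so I relied on the stall and the close-up instead.
- **Tool tilt:** the tool leaned about 3° by the end of the wedge push.
- **Wedge grip:** I could not measure how hard the wedge presses the bar after release. That it holds more than 10 N is inferred from the push.
- **Other objects:** I made no final check of the bottle, speaker and tape, but the arm never felt contact near them.

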